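# Slide the top slate across onto the portion scale

### The arm

A 6-joint arm with a two-finger parallel gripper is mounted at the origin on the work surface. World frame = base frame: x ahead of the robot, y to its left, z up, the work surface at z = 0. Lengths are in m, angles in rad, forces in N, time in s.
With the tool pointing down it reaches from about 0.275 to 0.825 m from the base axis. Payload 4.9 kg.
Tool frame: the origin (TCP) lies midway between the tips of the shut fingers; the grasp point (between the pads) lies 19 mm behind it; z points along the fingers, x is the direction in which the jaws open and shut, and the axes are right-handed (so a half turn about z gives the same grasp; the last joint's range is limited). The gripper opens to 85 mm and grips with 20 to 120 N. Pads are 22 mm wide; open, the fingers measure 114 mm over their backs; the gripper's body (76 mm by 85 mm) begins 54 mm behind the grasp point. The pads swing forward as they close: fully open they stand 13 mm farther back than shut.
Start: joints at [-1.404, 0.326, -0.193, 1.052, 0, 1.437], TCP at [0.163, -0.525, 0.231] pointing down, gripper open.
Joint ranges: [-2.65, 2.65], [-0.97, 1.79], [-1.3, 1.35], [-1.93, 2.1], [-1.47, 1.37], [-3.14, 3.14]. Speed limits (rad/s): [2.57, 2.57, 3.14, 3.14, 3.14, 3.14].

### API

Orientations are given as a unit quaternion [w, x, y, z].
In Python, from cell import ctrl, optics gives the robot as it stands.
- The arm moves only by the tool move_arm, never from a script. Its argument "targets" is a list of rows, each a list of 3 entries, a list of its own where there are three numbers: the shift along the tool's x, y, z in m, then the turn, a rotation vector about the tool's x, y, z in rad, then the finger opening in m, from 0 to 0.0854. A call has 1 to 5 rows; each row shifts and turns the pose as measured when the row begins, along the tool's axes as they then stand; what a row does not reach is not made up. A row lasts 1/10 s, in which the tool goes at most 50 mm and 8.59 degrees, less where a joint would pass 70% of its speed; a pose out of reach is approached as far as the arm can. A call is refused whole if a number of a shift passes 0.05 or a number of a turn 0.15, either way. A call with a gripper value outside its range is refused whole. The fingers move at their own pace and stop on an object; "newtons" is the grip in N (left out, the last holds). Time passes only in rows, so rows that do not move let the fingers close. It gives the time, the measured TCP pose, the force and the opening at its end, in the units of the state.
- ctrl.read_state(): the state, without advancing time (a new reading comes with each control period).
- optics.get_image(name): name is "scene" or "side" or "wrist"; returns the picture (400x640x3 uint8, red, green, blue); there is no depth.
- optics.calibration(name): a dict with "intrinsics" (3x3 intrinsics, pixels), "cam_to_world" (4x4, takes a point from camera to world coordinates). Camera axes: x right, y down, z forward; pixel columns grow to the right and rows downward; lengths in m; the calibration is good to about 2 mm. The wrist camera is an equidistant fisheye: a pixel r from the principal point sees the ray r / f radians off the axis. A picture is of the moment at which its call begins: read the wrist's pose just before it. calibration takes no time and is no camera call; for the wrist camera it gives the pose at the moment of the call.
- ctrl.close_job(): hands the job in, once; it reports no verdict.
The state is a dict: "time": time; "joint_pos": joint angles; "qvel": joint speeds; "effort": joint torques, N m; "tcp_pos": TCP position; "tool_rot": TCP orientation; "wrist_force": force on the tool from outside, world axes, zero at the start; "wrist_torque": the same for the moment, N m; "opening": finger opening in m.
Only numpy, scipy, OpenCV 4.12 (cv2) and the standard library are available. Lean on these libraries where they do the work, as an engineer would, in place of code of your own. Each camera call takes 0.05 s, during which the arm holds its last target.

### The job

Slide the top slate serving board sideways off the stack and across onto the pan of the portion scale next to it, without lifting it and without shifting the slates beneath. Centre it from side to side on the pan, then push it gently back until it bears squarely against the upturned rear edge of the pan, and leave it there. Slate chips and the scale is a light one, so keep the pushing light, and leave the other things on the counter alone.

Things in the scene. Friction and masses are not known exactly. Their poses are not given: they have to be found in the camera images.
- top_slate: Top board of a stack of five alike dark grey slates, each 180 mm (its x) by 120 mm (its y) by 10 mm thick (z up), loose, 0.45 to 0.7 kg. Origin: centre of its underside. Long sides roughly along the scale's x. Too wide and flush to be picked up; a push of 2 to 8 N on the long side away from the scale slides it. It chips if the fingers load it above about 30 N.
- slate_2: Second slate from the top, same size and frame; it carries the top one. The boards lie within a few mm and degrees of each other. This one and those below must stay where they are.
- slate_3: The third slate from the top, same size and frame; to be left in place.
- slate_4: The fourth slate from the top, same size and frame; to be left in place.
- slate_5: The lowest slate, same size and frame, lying on a fixed rubber mat 190 x 130 x 3 mm; to be left in place. The underside of the top slate is thus 43 mm above the counter.
- scale: Low portion scale on rubber feet that hold it fast, left or right of the stack. Origin: on the counter under the pan's middle; x to the scale's back (roughly away from the robot), y to its left, z up. In front of the pan a control panel 21 mm high juts out (x from -146 to -98 mm). A light scale: weight and push on it together may not exceed about 32 N.
- upstand: Upturned rear edge of the pan, rigid, part of the scale: a steel strip 170 mm wide (y), 4 mm thick, rising 19 mm above the pan. Origin: middle of its front face, 5 mm below the pan's top; x to the back as the scale's. When the slate is home its rear short side bears on this face (11 to 15 N at the fingers, sliding included, is plenty) and its origin is at scale x = +2 mm.
- pan_centre (a point): Middle of the top of the flat stainless pan, axes as the scale's. Pan: 192 mm (scale x from -98 to 94 mm) by 170 mm (y from -85 to 85 mm), top 41 mm above the counter, 2 mm lower than the underside of the top slate on the stack. Its sides and front are open; the gap from pan to stack is about 15 to 45 mm.
- squeeze_bottle: Bystander: brown sauce bottle 60 mm across, 170 mm tall, origin under its centre.
- canister: Bystander: steel canister with a wooden lid, 88 mm across, 112 mm tall, origin under its centre.
- ramekin: Bystander: white ramekin 84 mm across, 45 mm tall, origin under its centre.

How it is judged:
On the way:
1. the slate, on the pan and clear of the stack, is pushed back so that it bears on the upstand (2 N or more) (contact force between top_slate and upstand above 2 N and contact force between top_slate and slate_2 below 0.05 N and x of top_slate in the frame of scale between -0.0005 and 0.004 m and angle between the x axis of top_slate and the x axis of scale, either way round below 0.03 rad), for 0.2 s.
At the end, for the whole second after the job is handed in: The top slate lies flat on the scale's pan, its rear side within 2.5 mm of the upstand and square to it within 0.03 rad, centred side to side within 15 mm, at rest; each of the four other slates is within 5 mm of where it started (x of top_slate in the frame of scale between -0.0005 and 0.004 m and angle between the x axis of top_slate and the x axis of scale, either way round below 0.03 rad and y of top_slate in the frame of scale between -0.015 and 0.015 m and z of top_slate in the frame of scale between 0.0385 and 0.043 m and angle between top_slate's own z axis and vertical below 0.02 rad and linear speed of top_slate below 0.01 m/s and distance of each of slate_2, slate_3, slate_4, slate_5 from where it was at the start of the episode below 0.005 m); the robot touches nothing.
It fails at once if the slate is loaded by the fingers with more than 30 N (contact force between the fingers and top_slate above 30 N).
It fails at once if the scale is loaded with more than 32 N, weight and push together (contact force between anything else and scale above 32 N).
It fails at once if the top slate is lifted (12 mm or more) or tipped (0.12 rad or more) instead of slid flat (height (world z) of top_slate above 0.055 m or angle between top_slate's own z axis and vertical above 0.12 rad).
It fails at once if a slate of the stack beneath is shifted by more than 8 mm (distance of any of slate_2, slate_3, slate_4, slate_5 from where it was at the start of the episode above 0.008 m).
It fails at once if a bystander is moved by more than 15 mm (distance of any of squeeze_bottle, canister, ramekin from where it was at the start of the episode above 0.015 m).
It also fails if it takes over 61 s, if anything falls off the work surface, if the arm or the gripper's body presses on something with over 40 N, if the wrist force passes 120 N, or if a joint passes its speed limit or range.

## Working session

There is one attempt and no reset: what is moved stays moved. The work goes in short steps, Python scripts to look and compute and a tool call to move; the robot and the scene stay as the last step left them, time stands still between calls to the robot, and variables do not carry over. Pictures are saved under pics/ and viewed, and the job is handed in when it is done.

Besides the shell and the picture viewer there is one more tool, called after "Request:" as name(argument=value, ...), one argument or row to a line, values as JSON. move_arm: Moves the arm, as the interface text tells. Its arguments: {"type":"object","properties":{"targets":{"type":"array"},"newtons":{"type":"number"}},"required":["targets"]}

```bash
ls; mkdir -p pics
python3 - <<'E'
from cell import ctrl, optics
import cv2
s=ctrl.read_state();print(s)
for n in("scene","side","wrist"):
    c=optics.calibration(n);print(n,c)
    cv2.imwrite(f"pics/{n}0.png",optics.get_image(n)[:,:,::-1])
E
```

```text
pics
{'time': 0.0, 'joint_pos': array([-1.40419674e+00,  3.26910538e-01, -1.93608488e-01,  1.05203775e+00,
       -1.55083192e-05,  1.43658043e+00]), 'qvel': array([ 0.00071132, -0.00116799, -0.00010097,  0.00185632,  0.00036031,
       -0.00032359]), 'effort': array([-2.53015583e-03, -4.43397117e+01,  2.62439722e+01,  1.56360422e-02,
       -1.86890902e-04, -9.35847027e-07]), 'tcp_pos': array([ 0.16286064, -0.52469667,  0.23051068]), 'tool_rot': array([-6.06684129e-04,  8.05077069e-01, -5.93169570e-01, -6.37803916e-04]), 'wrist_force': array([ 0.74734548, -0.3342521 ,  0.32986631]), 'wrist_torque': array([-0.02679484,  0.05962924, -0.04178208]), 'opening': 0.08552183813736577}
scene {'intrinsics': array([[401.86728274,   0.        , 327.53512889],
       [  0.        , 401.86728274, 200.27715689],
       [  0.        ,   0.        ,   1.        ]]), 'cam_to_world': array([[-0.84823749,  0.35565275, -0.39243379,  1.07079641],
       [ 0.52920921,  0.59821703, -0.60172585,  0.65794987],
       [ 0.02075512, -0.718086  , -0.69564482,  0.8409502 ],
       [ 0.        ,  0.        ,  0. 
[... 295 characters left out ...]
6,  0.4947424 , -0.86199235,  1.23396164],
       [ 0.02403296, -0.86571566, -0.49995882,  0.76560784],
       [ 0.        ,  0.        ,  0.        ,  1.        ]])}
wrist {'intrinsics': array([[309.70691629,   0.        , 321.16852192],
       [  0.        , 309.70691629, 204.66552925],
       [  0.        ,   0.        ,   1.        ]]), 'cam_to_world': array([[ 2.96095298e-01, -9.13232730e-01, -2.79881323e-01,
         2.34450487e-01],
       [-9.55158003e-01, -2.83366388e-01, -8.58875970e-02,
        -5.03313050e-01],
       [-8.73594825e-04,  2.92761799e-01, -9.56185006e-01,
         3.73482389e-01],
       [ 0.00000000e+00,  0.00000000e+00,  0.00000000e+00,
         1.00000000e+00]])}
```

View pics/scene0.png

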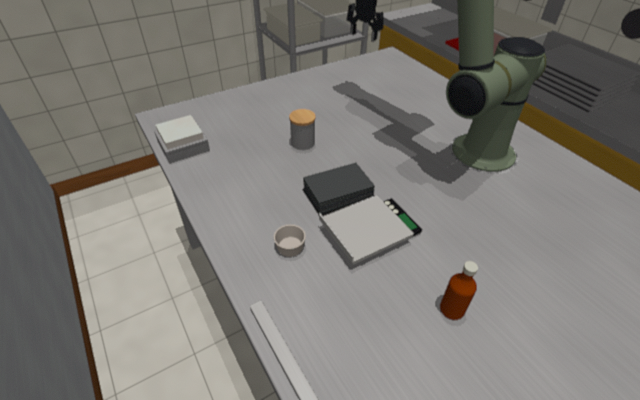

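View pics/side0.png

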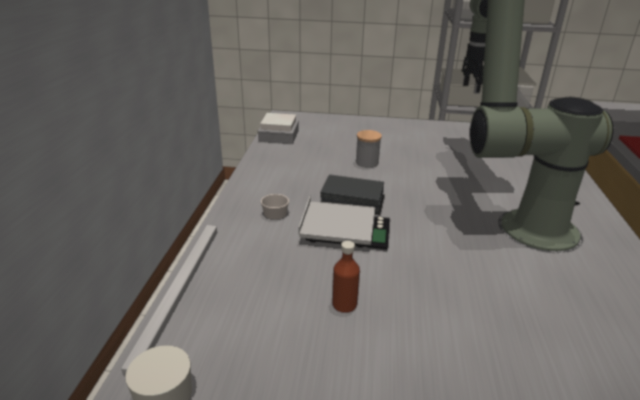

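View pics/wrist0.png

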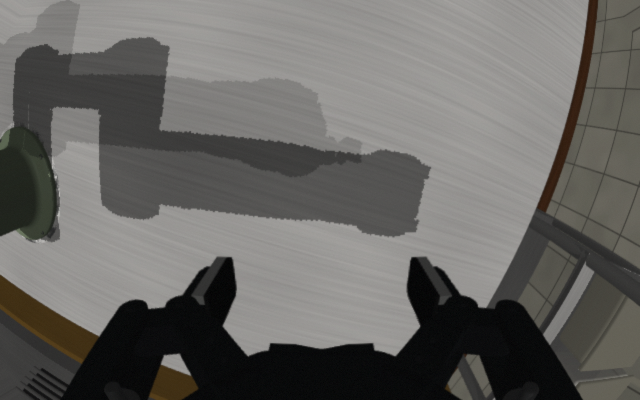

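The robot is at the back right. The scale (scene px ~365,228) lies to the +y side of the dark stack (~340,188). I'll zoom in to measure.

Run:
```python
import cv2
a=cv2.imread("pics/scene0.png")[150:280,265:435];cv2.imwrite("pics/z1.png",cv2.resize(a,None,fx=4.6,fy=4.6,interpolation=cv2.INTER_CUBIC))
a=cv2.imread("pics/side0.png")[165:260,250:400];cv2.imwrite("pics/z2.png",cv2.resize(a,None,fx=5,fy=5,interpolation=cv2.INTER_CUBIC))
```

```text
(no output)
```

View pics/z1.png

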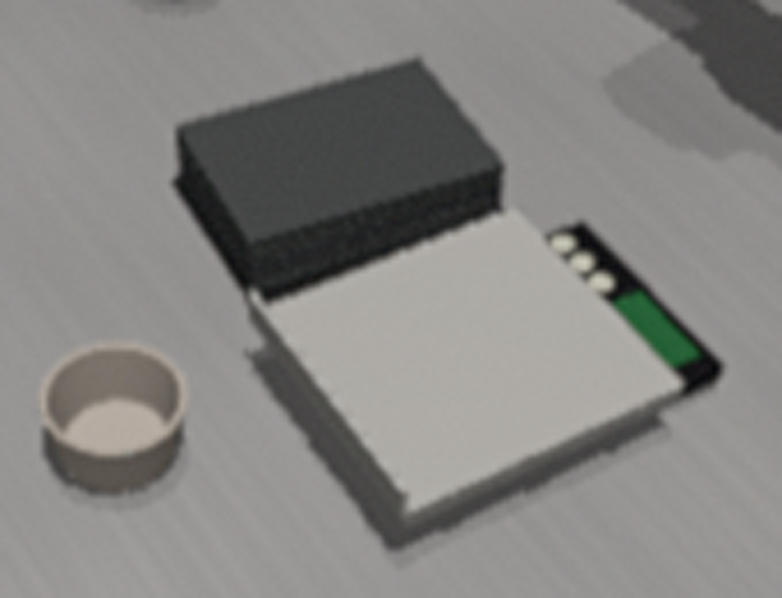

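View pics/z2.png

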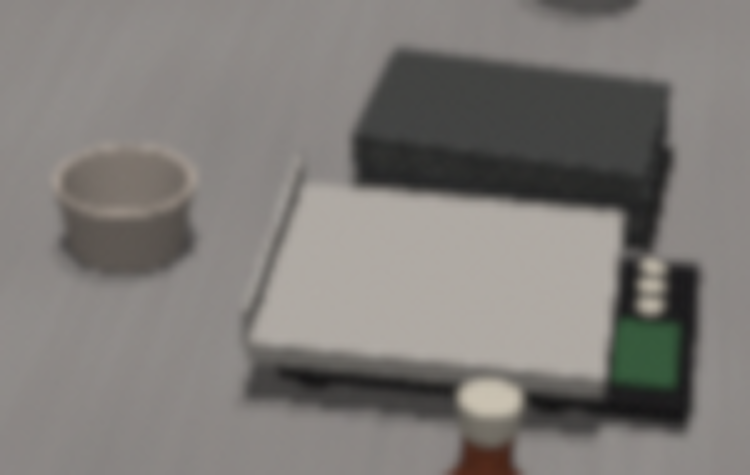

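```bash
cat > h.py <<'E'
import numpy as np
from cell import ctrl, optics
import cv2
def p2w(name,uv,z,cal=None):
    c=cal or optics.calibration(name);K=c["intrinsics"];T=np.array(c["cam_to_world"])
    x=(uv[0]-K[0,2])/K[0,0];y=(uv[1]-K[1,2])/K[1,1]
    if name=="wrist":
        r=np.hypot(x,y); d=np.array([np.sin(r)*x/r,np.sin(r)*y/r,np.cos(r)]) if r>1e-9 else np.array([0,0,1.])
    else: d=np.array([x,y,1.])
    d=T[:3,:3]@d; o=T[:3,3]
    return o+d*(z-o[2])/d[2]
def w2p(name,p,cal=None):
    c=cal or optics.calibration(name);K=c["intrinsics"];T=np.array(c["cam_to_world"])
    q=T[:3,:3].T@(np.array(p)-T[:3,3])
    if name=="wrist":
        th=np.arctan2(np.hypot(q[0],q[1]),q[2]);n=np.hypot(q[0],q[1]);x,y=th*q[0]/n,th*q[1]/n
    else:x,y=q[0]/q[2],q[1]/q[2]
    return np.array([K[0,0]*x+K[0,2],K[1,1]*y+K[1,2]])
E
python3 - <<'E'
from h import *
np.set_printoptions(precision=4,suppress=True)
def rep(name,pts,z,f,ox,oy):
    P=np.array([p2w(name,((u+.5)/f-.5+ox,(v+.5)/f-.5+oy),z) for u,v in pts])
    print(name,z,P[:,:2].tolist());print(' centre',P.mean(0),'sides',[round(float(np.linalg.norm(P[i]-P[(i+1)%4])),4) for i in range(4)],'ang',[round(float(np.degrees(np.arctan2(*(P[(i+1)%4]-P[i])[[1,0]]))),1) for i in range(4)])
rep("scene",[(178,128),(420,60),(502,165),(252,242)],.053,4.6,265,150)
rep("side",[(355,135),(398,48),(669,85),(655,180)],.053,5,250,165)
rep("scene",[(268,303),(515,212),(683,385),(410,515)],.041,4.6,265,150)
rep("side",[(252,347),(305,184),(626,210),(606,382)],.041,5,250,165)
print(p2w("scene",((112+.5)/4.6-.5+265,(375)/4.6+150),.045), "ramekin")
print(p2w("scene",(302,117),.112), "canister")
print(p2w("scene",(470,267),.17), "bottle")
E
```

```text
scene 0.053 [[0.6366305209713373, -0.14388141282630373], [0.4604547973365889, -0.1217253753439278], [0.4763544807771516, -0.007220480134467855], [0.6500570227541733, -0.028658136318038152]]
 centre [ 0.5559 -0.0754  0.053 ] sides [0.1776, 0.1156, 0.175, 0.116] ang [172.8, 82.1, -7.0, -96.6]
side 0.053 [[0.6455598271850744, -0.02183058691359485], [0.6320030816579731, -0.13906627015853923], [0.4581587014651005, -0.11547205283498885], [0.46527865109941813, 0.004575028610118714]]
 centre [ 0.5503 -0.0679  0.053 ] sides [0.118, 0.1754, 0.1203, 0.1822] ang [-96.6, 172.3, 86.6, -8.3]
scene 0.041 [[0.6624031400726371, 0.010463187959442899], [0.4868535167828181, 0.022616467137307583], [0.4909848474931947, 0.1889028845517331], [0.679180091378582, 0.18424739731576656]]
 centre [0.5799 0.1016 0.041 ] sides [0.176, 0.1663, 0.1883, 0.1746] ang [176.0, 88.6, -1.4, -95.5]
side 0.041 [[0.674152811265313, 0.19176632094417423], [0.6699677933085668, 0.019929770501792232], [0.4809453514373707, 0.021209428160242183], [0.4870972955813935, 0.196741292006269]]
 centre [0.578  0.1074 0.041 ] sides [0.1719, 0.189, 0.1756, 0.1871] ang [-91.4, 179.6, 88.0, -1.5]
[0.7715 0.0178 0.045 ] ramekin
[ 0.5226 -0.3518  0.112 ] canister
[0.5439 0.3964 0.17  ] bottle
```

Estimates are coherent: the scale is at about (0.578, 0.105), yaw -1.5°. The top slate is at about (0.553, -0.072), yaw -7.5°, with its sides within a few mm of 180 x 120. I'll bring the wrist camera over for better values.

```bash
cat >> h.py <<'E'
from scipy.spatial.transform import Rotation as R
def tool():
    s=ctrl.read_state();q=s["tool_rot"];return s,np.array(s["tcp_pos"]),R.from_quat([q[1],q[2],q[3],q[0]])
def down(yawdeg): # tool x at yaw, z down
    a=np.radians(yawdeg);x=[np.cos(a),np.sin(a),0];z=[0,0,-1];y=np.cross(z,x)
    return R.from_matrix(np.array([x,y,z]).T)
def delta(p,yawdeg):
    s,t,r=tool();rt=down(yawdeg)
    print("t",round(s["time"],2),"tcp",t.round(4),"yaw",np.degrees(np.arctan2(*r.as_matrix()[[1,0],0])).round(2),"F",np.round(s["wrist_force"],2),"op",round(s["opening"],4))
    sh=r.inv().apply(np.array(p)-t);tu=(r.inv()*rt).as_rotvec();print("shift",sh.round(4),"turn",tu.round(4));return sh,tu
E
python3 -c "
from h import *
delta([.55,-.13,.25],-7.5)"
```

```text
t 0.15 tcp [ 0.1629 -0.5249  0.2307] yaw -72.77 F [ 1.03 -0.24 -0.1 ] op 0.0856
shift [-0.2625 -0.4867 -0.0189] turn [-9.0000e-04  1.1000e-03 -1.1391e+00]
```

Request:
move_arm(
  targets=[
    [[-0.0214, -0.0396, -0.002], [0, 0, -0.143], 0.085],
    [[-0.0155, -0.0422, -0.002], [0, 0, -0.143], 0.085],
    [[-0.0094, -0.044, -0.002], [0, 0, -0.143], 0.085],
    [[-0.003, -0.0449, -0.002], [0, 0, -0.143], 0.085],
    [[0.0035, -0.0449, -0.002], [0, 0, -0.143], 0.085],
  ],
)

```text
time: 0.65
tcp_pos: [0.3199, -0.3618, 0.2387]
tool_rot: [-0.001, 0.964, -0.266, -0.001]
wrist_force: [0.5, -0.3, 1.0]
opening: 0.0849
```

```bash
python3 -c "
from h import *
delta([.55,-.13,.25],-7.5)"
```

```text
t 0.65 tcp [ 0.3199 -0.3618  0.2387] yaw -30.9 F [ 0.49 -0.25  1.04] op 0.0849
shift [ 0.0784 -0.3171 -0.0111] turn [-0.0014  0.0021 -0.4084]
```

Request:
move_arm(
  targets=[
    [[0.0108, -0.0437, -0.002], [0, 0, -0.082], 0.085],
    [[0.0143, -0.0427, -0.002], [0, 0, -0.082], 0.085],
    [[0.0177, -0.0414, -0.002], [0, 0, -0.082], 0.085],
    [[0.0209, -0.0398, -0.002], [0, 0, -0.082], 0.085],
    [[0.024, -0.038, -0.002], [0, 0, -0.082], 0.085],
  ],
)

```text
time: 1.15
tcp_pos: [0.4813, -0.1923, 0.2488]
tool_rot: [-0.001, 0.998, -0.056, -0.001]
wrist_force: [-0.2, -1.1, 0.6]
opening: 0.0853
```

Request:
move_arm(
  targets=[
    [[0.026, -0.035, -0.001], [0, 0, 0], 0.085],
    [[0.026, -0.035, -0.001], [0, 0, 0], 0.085],
    [[0, 0, 0], [0, 0, 0], 0.085],
  ],
)

```text
time: 1.45
tcp_pos: [0.5455, -0.1212, 0.2504]
tool_rot: [-0.002, 0.999, -0.051, -0.0]
wrist_force: [-0.4, -0.9, -0.1]
opening: 0.0849
```

Run:
```python
from h import *
delta([.55,-.13,.25],-7.5)
c=optics.calibration("wrist");np.savez("pics/w1.npz",**c)
cv2.imwrite("pics/w1.png",optics.get_image("wrist")[:,:,::-1])
```

```text
t 1.45 tcp [ 0.5455 -0.1212  0.2504] yaw -5.9 F [-0.39 -0.87 -0.07] op 0.0849
shift [0.0054 0.0083 0.0004] turn [-0.003   0.0011  0.028 ]
```

View pics/w1.png

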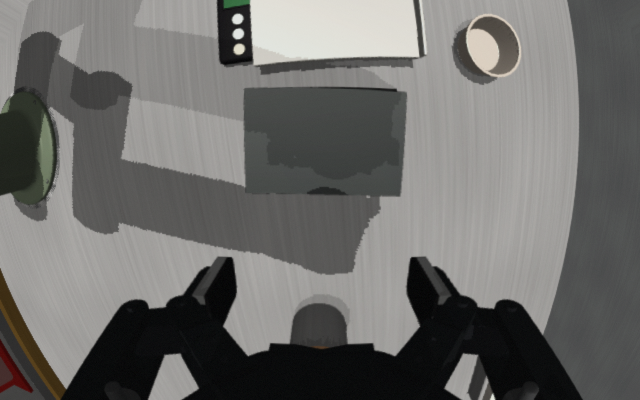

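The stack top fills (245–407, 88–195), with the pan beyond it and cut off above. I'll zoom for corners.

Run:
```python
import cv2
a=cv2.imread("pics/w1.png")[0:200,230:430]
a=cv2.convertScaleAbs(a,alpha=1.3,beta=20)
cv2.imwrite("pics/w1z.png",cv2.resize(a[75:200],None,fx=4,fy=4,interpolation=cv2.INTER_CUBIC))
cv2.imwrite("pics/w1y.png",cv2.resize(a[:80],None,fx=4,fy=4,interpolation=cv2.INTER_CUBIC))
```

```text
(no output)
```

View pics/w1z.png

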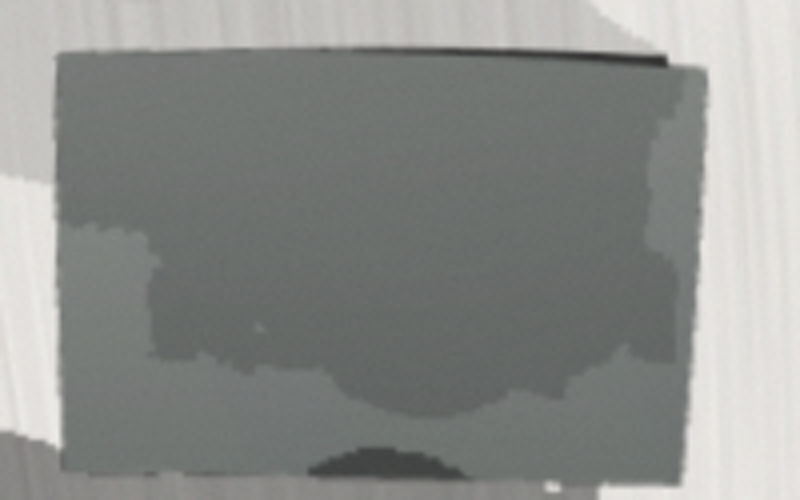

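View pics/w1y.png

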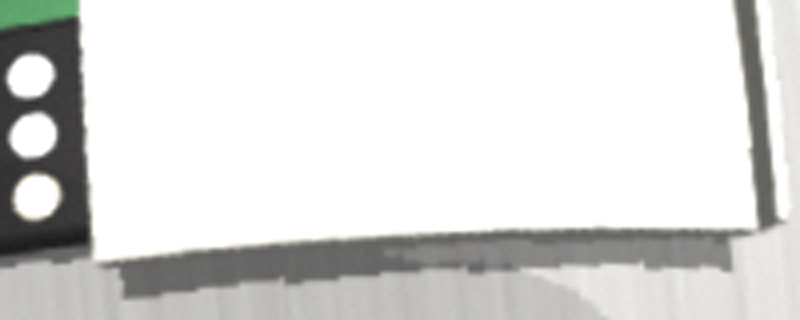

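Run:
```python
from h import *
np.set_printoptions(precision=4,suppress=True)
c=dict(np.load("pics/w1.npz"))
f=lambda u,v,z,oy:p2w("wrist",((u+.5)/4-.5+230,(v+.5)/4-.5+oy),z,c)
P=np.array([f(u,v,.053,75) for u,v in[(57,54),(708,70),(681,486),(63,470)]]);print(P)
print(P.mean(0),[np.linalg.norm(P[i]-P[(i+1)%4]) for i in range(4)],[np.degrees(np.arctan2(*(P[(i+1)%4]-P[i])[[1,0]])) for i in range(4)])
Q=np.array([f(u,v,.041,0) for u,v in[(93,260),(757,230),(735,0),(79,20)]]);print(Q)
d=lambda a,b:(np.degrees(np.arctan2(*(b-a)[[1,0]])),np.linalg.norm(b-a))
print(d(Q[0],Q[1]),d(Q[1],Q[2]),d(Q[0],Q[3]))
e=(Q[1]-Q[0])/np.linalg.norm(Q[1]-Q[0]);n=np.array([-e[1],e[0],0])
print("pan centre from corners",(Q[0]+Q[1])/2+2*e+n*.085 -2*e+e*0.002*0)
```

```text
[[ 0.4718 -0.0087  0.053 ]
 [ 0.6498 -0.0311  0.053 ]
 [ 0.6348 -0.1497  0.053 ]
 [ 0.4567 -0.1265  0.053 ]]
[ 0.5533 -0.079   0.053 ] [np.float64(0.17942199744790485), np.float64(0.11958635561197564), np.float64(0.1795813552159375), np.float64(0.11874842072923249)] [np.float64(-7.16709808920568), np.float64(-97.22108607828703), np.float64(172.56547513449337), np.float64(82.70258700296532)]
[[0.4823 0.0184 0.041 ]
 [0.6723 0.0107 0.041 ]
 [0.6749 0.0835 0.041 ]
 [0.4847 0.0935 0.041 ]]
(np.float64(-2.320732690082738), np.float64(0.19009015989244937)) (np.float64(87.88904654955326), np.float64(0.07282128682622976)) (np.float64(88.15473342120373), np.float64(0.07512215321524301))
pan centre from corners [0.5807 0.0995 0.041 ]
```

```bash
python3 -c "
from h import *
delta([.5417,-.170,.06],-7.3)"
```

```text
t 1.5 tcp [ 0.5439 -0.1227  0.2502] yaw -6.0 F [ 0.77 -0.81  0.2 ] op 0.0846
shift [0.0032 0.0476 0.1901] turn [-0.002   0.0027  0.0228]
```

Request:
move_arm(
  targets=[
    [[0.003, 0.047, 0], [0, 0, 0.023], 0.085],
    [[0, 0, 0.045], [0, 0, 0], 0.085],
    [[0, 0, 0.045], [0, 0, 0], 0.085],
    [[0, 0, 0.045], [0, 0, 0], 0.085],
    [[0, 0, 0.04], [0, 0, 0], 0.085],
  ],
)

```text
time: 2.0
tcp_pos: [0.544, -0.1777, 0.0765]
tool_rot: [0.003, 0.998, -0.066, 0.005]
wrist_force: [0.3, -0.5, -1.0]
opening: 0.0852
```

Run:
```python
from h import *
delta([.5417,-.170,.02],-7.3)
cv2.imwrite("pics/w2.png",optics.get_image("wrist")[:,:,::-1])
a=optics.get_image("scene")[:,:,::-1][120:260,265:435];cv2.imwrite("pics/s2.png",cv2.resize(a,None,fx=4,fy=4,interpolation=cv2.INTER_CUBIC))
```

```text
t 2.0 tcp [ 0.544  -0.1777  0.0765] yaw -7.57 F [ 0.28 -0.53 -0.97] op 0.0852
shift [-0.0039 -0.0075  0.0564] turn [ 0.0047 -0.0099 -0.0047]
```

View pics/w2.png

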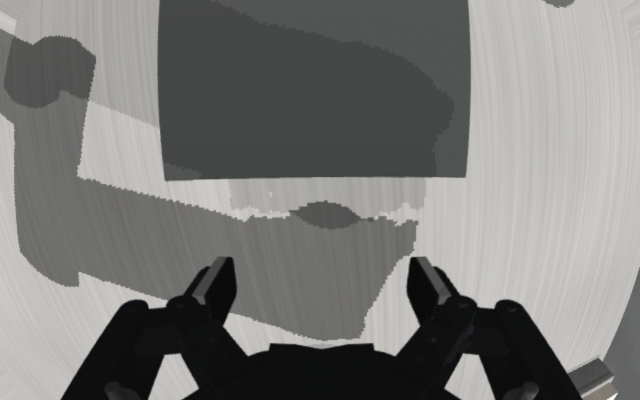

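View pics/s2.png

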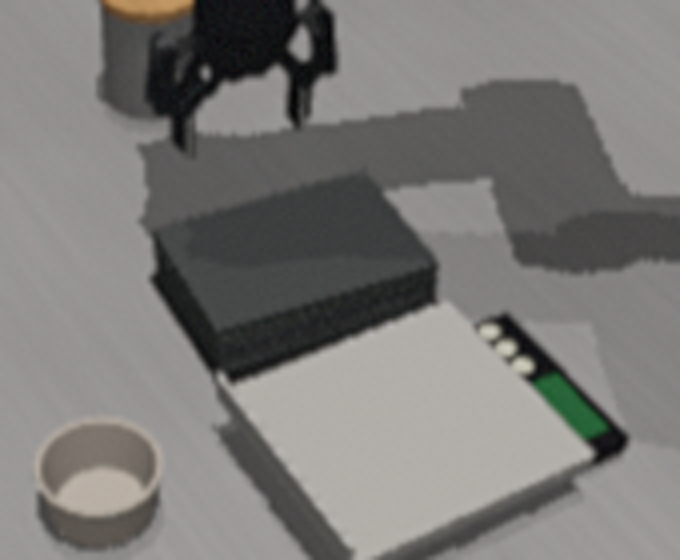

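Fingers hang clear on the free side of the stack and level with its middle. Next I level the tool and touch the counter to learn the true tip depth with the fingers open.

Request:
move_arm(
  targets=[
    [[-0.002, 0, 0.035], [0.005, -0.01, -0.005], 0.085],
    [[0, 0, 0.028], [0, 0, 0], 0.085],
    [[0, 0, 0.004], [0, 0, 0], 0.085],
    [[0, 0, 0.003], [0, 0, 0], 0.085],
  ],
)

```text
time: 2.5
tcp_pos: [0.54, -0.18, 0.0084]
tool_rot: [-0.001, 0.998, -0.065, -0.002]
wrist_force: [-1.3, -0.1, 1.0]
opening: 0.0849
```

```bash
python3 -c "
from h import *
delta([.5417,-.178,.0],-7.3)"
```

```text
t 2.5 tcp [ 0.54   -0.18    0.0084] yaw -7.5 F [-1.33 -0.12  1.04] op 0.0849
shift [ 0.0014 -0.0022  0.0084] turn [-0.0011  0.0045 -0.0034]
```

Request:
move_arm(
  targets=[
    [[0, 0, 0.006], [0, 0, 0], 0.085],
    [[0, 0, 0.003], [0, 0, 0], 0.085],
    [[0, 0, 0.002], [0, 0, 0], 0.085],
  ],
)

```text
time: 2.8
tcp_pos: [0.5431, -0.182, 0.0018]
tool_rot: [0.001, 0.998, -0.066, 0.001]
wrist_force: [0.7, 0.1, 0.4]
opening: 0.0852
```

Request:
move_arm(
  targets=[
    [[0, 0, 0.002], [0, 0, 0], 0.085],
    [[0, 0, 0.002], [0, 0, 0], 0.085],
  ],
)

```text
time: 3.0
tcp_pos: [0.5441, -0.1824, -0.0011]
tool_rot: [0.001, 0.998, -0.066, 0.002]
wrist_force: [0.4, 1.0, 0.0]
opening: 0.085
```

Request:
move_arm(
  targets=[
    [[0, 0, 0.002], [0, 0, 0], 0.085],
    [[0, 0, 0.002], [0, 0, 0], 0.085],
  ],
)

```text
time: 3.2
tcp_pos: [0.5444, -0.1823, -0.0051]
tool_rot: [0.001, 0.998, -0.065, 0.002]
wrist_force: [-0.1, -0.2, 0.3]
opening: 0.0851
```

Below z=0 with no contact, so the open tips do stand back from the TCP.

Request:
move_arm(
  targets=[
    [[0, 0, 0.002], [0, 0, 0], 0.085],
    [[0, 0, 0.002], [0, 0, 0], 0.085],
  ],
)

```text
time: 3.4
tcp_pos: [0.5443, -0.1822, -0.0096]
tool_rot: [0.001, 0.998, -0.065, 0.002]
wrist_force: [0.5, 0.5, 0.3]
opening: 0.085
```

Request:
move_arm(
  targets=[
    [[0, 0, 0.0015], [0, 0, 0], 0.085],
    [[0, 0, 0.0015], [0, 0, 0], 0.085],
  ],
)

```text
time: 3.6
tcp_pos: [0.5441, -0.1821, -0.013]
tool_rot: [0.001, 0.998, -0.065, 0.002]
wrist_force: [-3.2, 2.0, 19.9]
opening: 0.0851
```

Request:
move_arm(
  targets=[
    [[0, 0, 0.0015], [0, 0, 0], 0.085],
  ],
)

```text
time: 3.7
tcp_pos: [0.5442, -0.1822, -0.013]
tool_rot: [0.001, 0.998, -0.065, 0.002]
wrist_force: [-4.1, 3.2, 28.0]
opening: 0.0851
```

Contact at TCP z = -0.0130, so the open tips stand 13 mm behind the TCP. For tips at 47 mm I want TCP z ≈ 0.034.

Request:
move_arm(
  targets=[
    [[0, 0, -0.03], [0, 0, 0], 0.085],
    [[0, 0, -0.015], [0, 0, 0], 0.085],
    [[0, 0, 0], [0, 0, 0], 0.085],
  ],
)

```text
time: 4.0
tcp_pos: [0.5435, -0.1818, 0.033]
tool_rot: [0.001, 0.998, -0.065, 0.001]
wrist_force: [0.3, -1.0, -0.8]
opening: 0.0849
```

```bash
python3 -c "
from h import *
delta([.5433,-.159,.034],-7.3)"
```

```text
t 4.0 tcp [ 0.5435 -0.1818  0.033 ] yaw -7.5 F [ 0.28 -0.99 -0.82] op 0.0849
shift [-0.0032 -0.0226 -0.0011] turn [ 0.0019 -0.0029 -0.0035]
```

Request:
move_arm(
  targets=[
    [[-0.003, -0.008, -0.001], [0.002, -0.003, -0.003], 0.085],
    [[0, -0.008, 0], [0, 0, 0], 0.085],
    [[0, -0.006, 0], [0, 0, 0], 0.085],
    [[0, -0.003, 0], [0, 0, 0], 0.085],
  ],
)

```text
time: 4.4
tcp_pos: [0.5423, -0.154, 0.0316]
tool_rot: [-0.001, 0.998, -0.064, -0.001]
wrist_force: [-0.3, -0.0, 0.0]
opening: 0.085
```

```bash
python3 -c "
from h import *
delta([.5441,-.1494,.034],-7.3)"
```

```text
t 4.4 tcp [ 0.5423 -0.154   0.0316] yaw -7.34 F [-0.28 -0.04  0.01] op 0.085
shift [ 0.0012 -0.0048 -0.0024] turn [-0.0014  0.003  -0.0006]
```

z sagged to 0.0316 (tips 44.6 mm); correcting before contact.

Request:
move_arm(
  targets=[
    [[0.001, 0, -0.0025], [-0.001, 0.003, 0], 0.085],
    [[0, -0.002, -0.0005], [0, 0, 0], 0.085],
    [[0, -0.002, -0.0005], [0, 0, 0], 0.085],
  ],
)

```text
time: 4.7
tcp_pos: [0.5432, -0.1488, 0.034]
tool_rot: [-0.0, 0.998, -0.063, -0.001]
wrist_force: [0.4, 0.2, 1.1]
opening: 0.0849
```

```bash
python3 -c "
from h import *
delta([.5441,-.1494,.034],-7.3)"
```

```text
t 4.7 tcp [ 0.5432 -0.1488  0.034 ] yaw -7.27 F [0.45 0.22 1.07] op 0.0849
shift [0.0009 0.0005 0.    ] turn [-0.0008  0.0021  0.0005]
```

Request:
move_arm(
  targets=[
    [[0, -0.002, 0], [-0.001, 0.002, 0], 0.085],
    [[0, -0.002, 0], [0, 0, 0], 0.085],
  ],
)

```text
time: 4.9
tcp_pos: [0.5437, -0.1464, 0.0342]
tool_rot: [0.002, 0.998, -0.064, -0.0]
wrist_force: [-1.0, -2.2, -0.3]
opening: 0.0847
```

Request:
move_arm(
  targets=[
    [[0, -0.002, 0], [0, 0, 0], 0.085],
    [[0, -0.002, 0], [0, 0, 0], 0.085],
  ],
)

```text
time: 5.1
tcp_pos: [0.5441, -0.143, 0.0342]
tool_rot: [0.003, 0.998, -0.064, -0.0]
wrist_force: [-0.5, -3.0, -0.8]
opening: 0.0848
```

Contact, about 3 N. Now the slide, turning the tool slowly with it.

Request:
move_arm(
  targets=[
    [[0, -0.003, 0], [-0.003, 0, -0.005], 0.085],
    [[0, -0.003, 0], [0, 0, -0.005], 0.085],
    [[0, -0.004, 0], [0, 0, -0.005], 0.085],
    [[0, -0.004, 0], [0, 0, -0.005], 0.085],
  ],
)

```text
time: 5.5
tcp_pos: [0.5463, -0.1288, 0.0342]
tool_rot: [0.005, 0.999, -0.054, 0.0]
wrist_force: [-0.3, -1.4, -0.6]
opening: 0.0846
```

Run:
```python
from h import *
delta([.5441,-.1494,.034],-2.1)
cv2.imwrite("pics/w3.png",optics.get_image("wrist")[:,:,::-1])
```

```text
t 5.5 tcp [ 0.5463 -0.1288  0.0342] yaw -6.21 F [-0.31 -1.38 -0.58] op 0.0846
shift [0.     0.0208 0.0004] turn [ 0.0096 -0.0003 -0.0718]
```

View pics/w3.png

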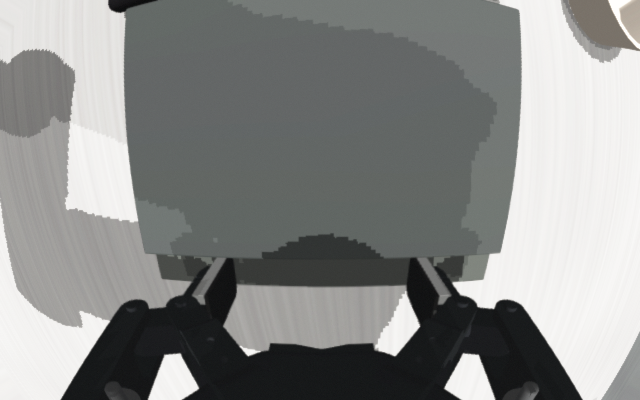

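The top slate slides squarely with both fingers. The second slate stays behind, its dark strip showing at rows 255–282.

Request:
move_arm(
  targets=[
    [[0, -0.004, 0], [0.004, 0, -0.005], 0.085],
    [[0, -0.004, 0], [0.002, 0, -0.005], 0.085],
    [[0, -0.004, 0], [0.002, 0, -0.005], 0.085],
    [[0, -0.004, 0], [0.002, 0, -0.005], 0.085],
    [[0, -0.004, 0], [0, 0, -0.005], 0.085],
  ],
)

```text
time: 6.05
tcp_pos: [0.5486, -0.1065, 0.0342]
tool_rot: [-0.001, 0.999, -0.04, 0.0]
wrist_force: [-0.2, -3.0, -1.0]
opening: 0.0849
```

Run:
```python
from h import *
delta([.5441,-.1494,.034],-2.1)
```

```text
t 6.05 tcp [ 0.5486 -0.1065  0.0342] yaw -4.61 F [-0.21 -3.02 -0.97] op 0.0849
shift [-0.0011  0.0432  0.0001] turn [-0.002  -0.0009 -0.0438]
```

Request:
move_arm(
  targets=[
    [[0, -0.005, 0], [0, 0, -0.005], 0.085],
    [[0, -0.005, 0], [0, 0, -0.005], 0.085],
    [[0, -0.005, 0], [0, 0, -0.005], 0.085],
    [[0, -0.005, 0], [0, 0, -0.005], 0.085],
    [[0, -0.005, 0], [0, 0, -0.005], 0.085],
  ],
)

```text
time: 6.55
tcp_pos: [0.5509, -0.08, 0.0347]
tool_rot: [-0.0, 1.0, -0.027, 0.001]
wrist_force: [0.9, -3.9, 1.7]
opening: 0.0849
```

Run:
```python
from h import *
delta([.5441,-.1494,.034],-2.1)
```

```text
t 6.55 tcp [ 0.5509 -0.08    0.0347] yaw -3.06 F [ 0.94 -3.91  1.7 ] op 0.0849
shift [-0.0031  0.0697  0.0007] turn [-0.0005 -0.0018 -0.0168]
```

Request:
move_arm(
  targets=[
    [[0, -0.004, 0.0005], [0, 0, -0.004], 0.085],
    [[0, -0.004, 0], [0, 0, -0.004], 0.085],
    [[0, -0.005, 0], [0, 0, -0.004], 0.085],
    [[0, -0.005, 0], [0, 0, -0.003], 0.085],
    [[0, -0.005, 0], [0, 0, 0], 0.085],
  ],
)

```text
time: 7.05
tcp_pos: [0.5522, -0.0548, 0.0344]
tool_rot: [-0.0, 1.0, -0.019, 0.001]
wrist_force: [0.4, -3.4, 1.2]
opening: 0.0847
```

Run:
```python
from h import *
delta([.5441,-.1494,.034],-2.1)
cv2.imwrite("pics/w4.png",optics.get_image("wrist")[:,:,::-1])
a=optics.get_image("scene")[:,:,::-1][120:260,265:435];cv2.imwrite("pics/s4.png",cv2.resize(a,None,fx=4,fy=4,interpolation=cv2.INTER_CUBIC))
```

```text
t 7.05 tcp [ 0.5522 -0.0548  0.0344] yaw -2.12 F [ 0.41 -3.44  1.24] op 0.0847
shift [-0.0046  0.0948  0.0003] turn [-0.0009 -0.0023 -0.0004]
```

View pics/w4.png

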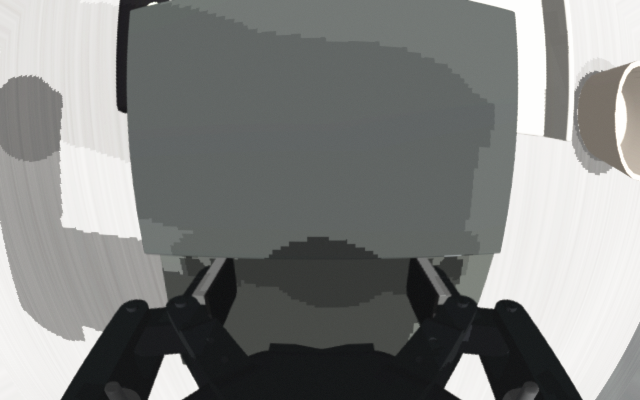

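View pics/s4.png

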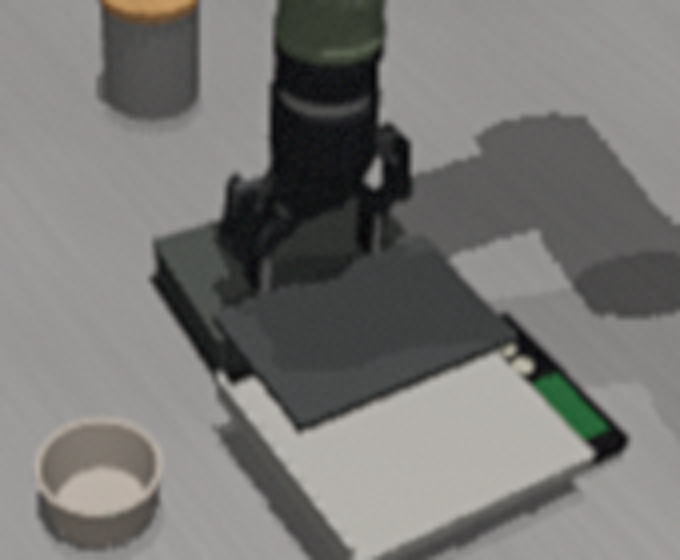

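Request:
move_arm(
  targets=[
    [[0, -0.005, 0.0007], [0, 0, 0], 0.085],
    [[0, -0.005, 0.0007], [0, 0, 0], 0.085],
    [[0, -0.005, 0], [0, 0, 0], 0.085],
    [[0, -0.005, 0], [0, 0, 0], 0.085],
    [[0, -0.004, 0], [0, 0, 0], 0.085],
  ],
)

```text
time: 7.65
tcp_pos: [0.5535, -0.0299, 0.0334]
tool_rot: [0.0, 1.0, -0.019, 0.002]
wrist_force: [-0.5, -3.2, 1.0]
opening: 0.0853
```

Run:
```python
from h import *
delta([.5441,-.1494,.034],-2.1)
```

```text
t 7.65 tcp [ 0.5535 -0.0299  0.0334] yaw -2.15 F [-0.5  -3.24  1.04] op 0.0853
shift [-0.0049  0.1198 -0.0006] turn [ 0.0006 -0.0031 -0.0009]
```

Request:
move_arm(
  targets=[
    [[0, -0.004, 0.0003], [0, -0.003, 0], 0.085],
    [[0, -0.004, 0], [0, 0, 0], 0.085],
    [[0, -0.005, 0], [0, 0, 0], 0.085],
    [[0, -0.005, 0], [0, 0, 0], 0.085],
    [[0, -0.005, 0], [0, 0, 0], 0.085],
  ],
)

```text
time: 8.15
tcp_pos: [0.5541, -0.0053, 0.0328]
tool_rot: [0.001, 1.0, -0.019, -0.001]
wrist_force: [0.6, -3.2, 0.6]
opening: 0.0848
```

Request:
move_arm(
  targets=[
    [[0, -0.005, 0.0005], [0, 0, 0], 0.085],
    [[0, -0.005, 0], [0, 0, 0], 0.085],
    [[0, -0.005, 0], [0, 0, 0], 0.085],
    [[0, -0.004, 0], [0, 0, 0], 0.085],
  ],
)

```text
time: 8.55
tcp_pos: [0.5551, 0.015, 0.0327]
tool_rot: [0.002, 1.0, -0.019, -0.0]
wrist_force: [-0.7, -4.9, 1.6]
opening: 0.085
```

Run:
```python
from h import *
delta([.565,.029,.033],-2.1)
c=optics.calibration("wrist");np.savez("pics/w5.npz",**c)
cv2.imwrite("pics/w5.png",optics.get_image("wrist")[:,:,::-1])
```

```text
t 8.55 tcp [0.5551 0.015  0.0327] yaw -2.16 F [-0.68 -4.85  1.63] op 0.085
shift [ 0.0094 -0.0144 -0.0004] turn [ 0.003   0.0004 -0.0011]
```

View pics/w5.png

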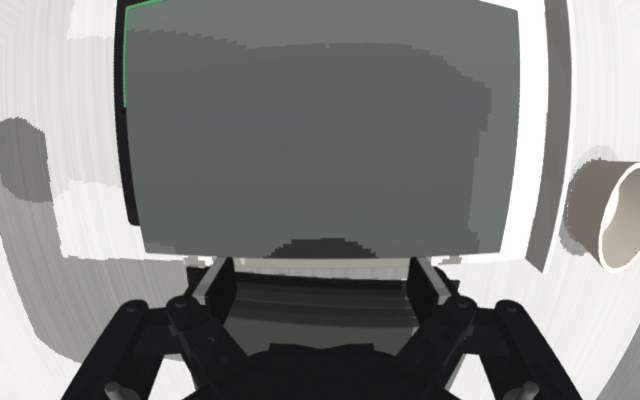

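Run:
```python
from h import *
np.set_printoptions(precision=4,suppress=True)
c=dict(np.load("pics/w5.npz"))
O=np.array([.5837,.0994]);e=np.array([.99932,-.0366]);n=np.array([.0366,.99932])
for l,u,v,z in[("slate front trailing",145,252,.051),("slate rear trailing",501,252,.051),("slate mid",320,258.5,.051),("pan/upstand corner base",526,270,.041),("up top end",543,272,.060)]:
    p=p2w("wrist",(u,v),z,c);print(l,p,"scale",(p[:2]-O)@e,(p[:2]-O)@n)
a=cv2.imread("pics/w5.png")[220:300,120:570];cv2.imwrite("pics/w5z.png",cv2.resize(a,None,fx=1.77,fy=4))
```

```text
slate front trailing [0.4669 0.0295 0.051 ] scale -0.11412865692437511 -0.0741107142919549
slate rear trailing [0.6467 0.0225 0.051 ] scale 0.0658196841884101 -0.07451505008956645
slate mid [0.5551 0.0258 0.051 ] scale -0.02587759031582894 -0.07457913317712701
pan/upstand corner base [0.676 0.003 0.041] scale 0.09572841023227405 -0.09298502208434246
up top end [0.6724 0.0122 0.06  ] scale 0.0918303161530884 -0.08387675935412145
```

View pics/w5z.png

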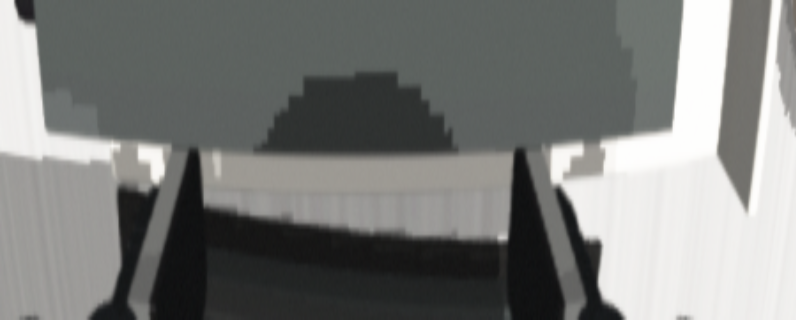

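Slate square, centre at scale x -24 mm, and 14.4 mm short of centre sideways. The contact model and the image agree.

Request:
move_arm(
  targets=[
    [[0, -0.004, 0], [0.002, 0, 0], 0.085],
    [[0, -0.004, 0], [0, 0, 0], 0.085],
    [[0, -0.003, 0], [0, 0, 0], 0.085],
    [[0, -0.0015, 0], [0, 0, 0], 0.085],
  ],
)

```text
time: 9.0
tcp_pos: [0.5555, 0.029, 0.0326]
tool_rot: [0.0, 1.0, -0.019, -0.0]
wrist_force: [-0.4, -4.7, 1.8]
opening: 0.0848
```

Run:
```python
from h import *
delta([.565,.0293,.033],-2.1)
```

```text
t 9.0 tcp [0.5555 0.029  0.0326] yaw -2.14 F [-0.41 -4.73  1.82] op 0.0848
shift [ 0.0094 -0.0006 -0.0004] turn [ 0.0005  0.0005 -0.0006]
```

Request:
move_arm(
  targets=[
    [[0, 0.006, -0.001], [0, 0, 0], 0.085],
    [[0, 0.012, -0.004], [0, 0, 0], 0.085],
    [[0, 0, -0.03], [0, 0, 0], 0.085],
    [[0, 0, -0.04], [0, 0, 0], 0.085],
    [[0, 0, -0.04], [0, 0, 0], 0.085],
  ],
)

```text
time: 9.5
tcp_pos: [0.5486, 0.0116, 0.1443]
tool_rot: [-0.005, 1.0, -0.018, -0.008]
wrist_force: [1.2, 0.1, 0.2]
opening: 0.0852
```

Run:
```python
from h import *
delta([.44,.0993,.13],87.9)
c=optics.calibration("wrist");np.savez("pics/w6.npz",**c)
cv2.imwrite("pics/w6.png",optics.get_image("wrist")[:,:,::-1])
```

```text
t 9.5 tcp [0.5486 0.0116 0.1443] yaw -2.04 F [1.2  0.07 0.19] op 0.0852
shift [-0.1114 -0.0837  0.0169] turn [-0.0204  0.0058 -1.5699]
```

View pics/w6.png

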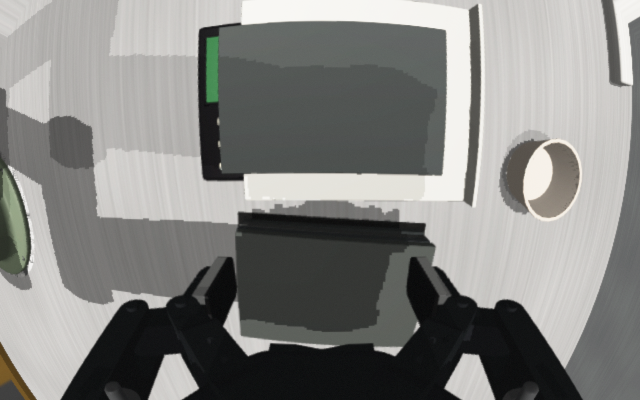

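The slate lies on the pan ((218–447) x (23–175)), the whole pan and upstand are visible, and the four lower slates are where they were. I'll measure the corners here.

Run:
```python
import cv2
a=cv2.imread("pics/w6.png")[0:215,195:495];a=cv2.convertScaleAbs(a,alpha=.9)
cv2.imwrite("pics/w6z.png",cv2.resize(a,None,fx=2.6,fy=2.6,interpolation=cv2.INTER_CUBIC))
```

```text
(no output)
```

View pics/w6z.png

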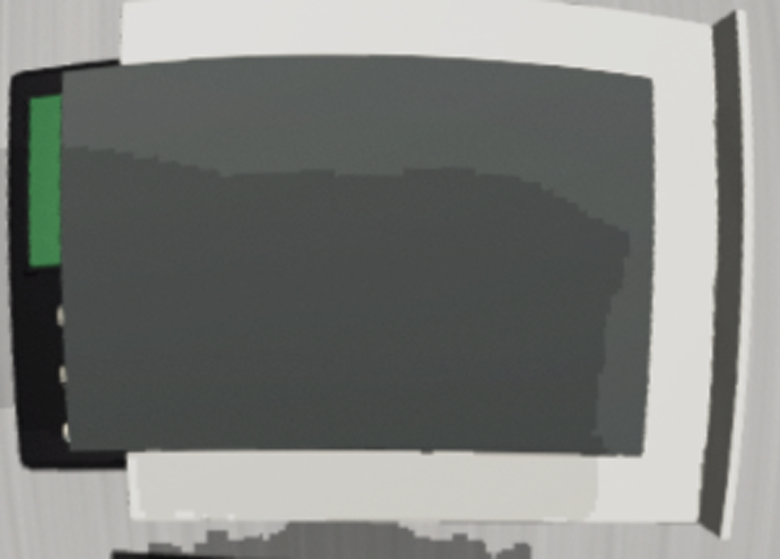

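Run:
```python
from h import *
np.set_printoptions(precision=4,suppress=True)
c=dict(np.load("pics/w6.npz"))
f=lambda u,v,z:p2w("wrist",((u+.5)/2.6-.5+195,(v+.5)/2.6-.5),z,c)[:2]
d=lambda a,b:(np.degrees(np.arctan2(*(b-a)[[1,0]])).round(2),np.linalg.norm(b-a).round(4))
S=np.array([f(u,v,.051) for u,v in[(62,72),(653,79),(642,456),(70,450)]])
print("slate",S.mean(0),[d(S[i],S[(i+1)%4]) for i in range(4)])
fr,rr,rl=f(132,520,.041),f(699,521,.041),f(713,24,.041)
print("pan",fr,rr,rl,d(fr,rr),d(rr,rl))
th=np.radians((d(fr,rr)[0]+d(rr,rl)[0]-90)/2);e=np.array([np.cos(th),np.sin(th)]);n=np.array([-e[1],e[0]])
O=(rr+rl)/2-.092*e;print("origin",O,np.degrees(th),"front check",(fr-O)@e,(fr-O)@n)
q=S.mean(0)-O;print("slate in scale",q@e,q@n)
```

```text
slate [0.5592 0.0993] [(np.float64(-2.24), np.float64(0.1793)), (np.float64(-92.35), np.float64(0.1189)), (np.float64(177.64), np.float64(0.1785)), (np.float64(88.06), np.float64(0.1186))]
pan [0.483  0.0177] [0.673  0.0116] [0.6789 0.181 ] (np.float64(-1.83), np.float64(0.1901)) (np.float64(88.01), np.float64(0.1695))
origin [0.584  0.0993] -1.9099999999999966 front check -0.09821735847699596 -0.08499876233518591
slate in scale -0.024795557598181958 -0.0008833120338220462
```

Request:
move_arm(
  targets=[
    [[-0.02, -0.015, 0], [-0.02, 0.006, -0.143], 0.085],
    [[0, 0, 0], [0, 0, -0.143], 0.085],
    [[0, 0, 0], [0, 0, -0.143], 0.085],
    [[0, 0, 0], [0, 0, -0.143], 0.085],
    [[0, 0, 0], [0, 0, -0.143], 0.085],
  ],
)

```text
time: 10.05
tcp_pos: [0.5346, 0.0256, 0.1561]
tool_rot: [0.004, 0.939, 0.345, 0.003]
wrist_force: [0.4, -0.6, -0.7]
opening: 0.0849
```

Request:
move_arm(
  targets=[
    [[0, 0, 0], [0, 0, -0.143], 0.085],
    [[0, 0, 0], [0, 0, -0.143], 0.085],
    [[0, 0, 0], [0, 0, -0.143], 0.085],
    [[0, 0, 0], [0, 0, -0.143], 0.085],
    [[0, 0, 0], [0, 0, -0.143], 0.085],
  ],
)

```text
time: 10.55
tcp_pos: [0.5334, 0.0243, 0.1558]
tool_rot: [0.002, 0.749, 0.663, 0.003]
wrist_force: [0.3, 0.8, 0.2]
opening: 0.0848
```

Run:
```python
from h import *
delta([.434,.1034,.13],88.1)
```

```text
t 10.55 tcp [0.5334 0.0243 0.1558] yaw 83.02 F [0.32 0.77 0.18] op 0.0848
shift [ 0.0664 -0.1084  0.025 ] turn [ 0.0077 -0.0014 -0.0886]
```

Request:
move_arm(
  targets=[
    [[0.022, -0.036, 0], [0.0077, -0.001, -0.088], 0.085],
    [[0.018, -0.037, 0.008], [0, 0, 0], 0.085],
    [[0.018, -0.036, 0.008], [0, 0, 0], 0.085],
    [[0, 0, 0.005], [0, 0, 0], 0.085],
  ],
)

```text
time: 10.95
tcp_pos: [0.4256, 0.0888, 0.1335]
tool_rot: [-0.002, 0.718, 0.696, 0.002]
wrist_force: [0.8, -0.4, -0.8]
opening: 0.0851
```

Run:
```python
from h import *
delta([.434,.1034,.036],88.1)
```

```text
t 10.95 tcp [0.4256 0.0888 0.1335] yaw 88.21 F [ 0.8  -0.35 -0.81] op 0.0851
shift [0.0143 0.0079 0.0975] turn [ 0.0002 -0.0056  0.0019]
```

Request:
move_arm(
  targets=[
    [[0.0143, 0, 0.02], [0, -0.005, 0.002], 0.085],
    [[0, 0.002, 0.035], [0, 0, 0], 0.085],
    [[0, 0.002, 0.03], [0, 0, 0], 0.085],
    [[0, 0, 0.006], [0, 0, 0], 0.085],
    [[0, 0, 0], [0, 0, 0], 0.085],
  ],
)

```text
time: 11.45
tcp_pos: [0.4334, 0.1031, 0.0415]
tool_rot: [0.0, 0.719, 0.695, 0.004]
wrist_force: [-0.2, 1.2, 0.6]
opening: 0.0849
```

Run:
```python
from h import *
delta([.458,.1027,.033],88.1)
```

```text
t 11.45 tcp [0.4334 0.1031 0.0415] yaw 88.07 F [-0.24  1.25  0.63] op 0.0849
shift [0.0003 0.0246 0.0087] turn [ 0.0058 -0.0051 -0.0005]
```

Request:
move_arm(
  targets=[
    [[0, 0.004, 0.006], [0.006, -0.005, 0], 0.085],
    [[0, 0.006, 0.003], [0, 0, 0], 0.085],
    [[0, 0.005, 0], [0, 0, 0], 0.085],
    [[0, 0.003, 0], [0, 0, 0], 0.085],
  ],
)

```text
time: 11.85
tcp_pos: [0.4561, 0.102, 0.0352]
tool_rot: [0.001, 0.719, 0.695, 0.002]
wrist_force: [-0.5, -0.3, 0.6]
opening: 0.0851
```

Run:
```python
from h import *
delta([.458,.1027,.033],88.1)
a=optics.get_image("scene")[:,:,::-1][120:260,265:435];cv2.imwrite("pics/s7.png",cv2.resize(a,None,fx=4,fy=4,interpolation=cv2.INTER_CUBIC))
```

```text
t 11.85 tcp [0.4561 0.102  0.0352] yaw 88.0 F [-0.51 -0.31  0.64] op 0.0851
shift [0.0007 0.0019 0.0022] turn [ 0.0046 -0.0008 -0.0017]
```

View pics/s7.png

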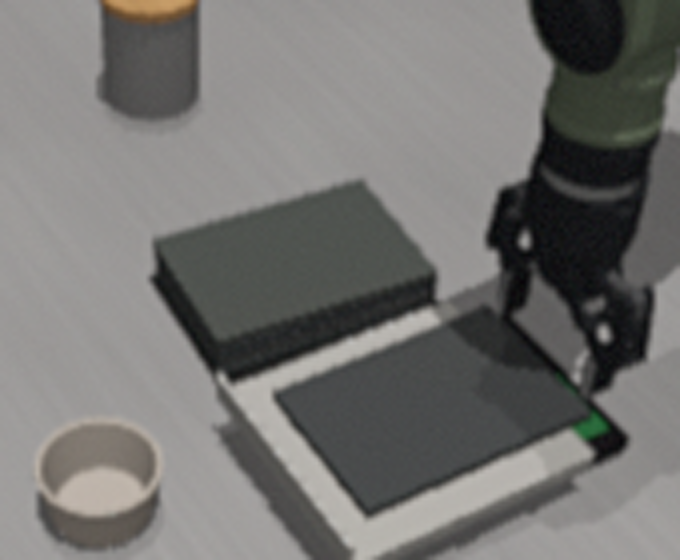

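Request:
move_arm(
  targets=[
    [[0, 0, 0.002], [0.004, 0, -0.002], 0.085],
    [[0, 0.002, 0], [0, 0, 0], 0.085],
    [[0, 0.003, 0], [0, 0, 0], 0.085],
    [[0, 0.003, 0], [0, 0, 0], 0.085],
  ],
)

```text
time: 12.3
tcp_pos: [0.46, 0.1017, 0.0328]
tool_rot: [-0.003, 0.718, 0.696, -0.003]
wrist_force: [-5.9, 0.7, 4.5]
opening: 0.085
```

Run:
```python
from h import *
delta([.485,.1018,.033],88.1)
```

```text
t 12.3 tcp [0.46   0.1017 0.0328] yaw 88.14 F [-5.92  0.68  4.53] op 0.085
shift [ 0.0009  0.025  -0.0003] turn [-0.0075 -0.0003  0.0007]
```

Request:
move_arm(
  targets=[
    [[0, 0.003, -0.0003], [-0.003, 0, 0], 0.085],
    [[0, 0.003, 0], [-0.002, 0, 0], 0.085],
    [[0, 0.003, 0], [0, 0, 0], 0.085],
  ],
)

```text
time: 12.6
tcp_pos: [0.4619, 0.1016, 0.032]
tool_rot: [-0.006, 0.718, 0.696, -0.005]
wrist_force: [-6.0, 0.4, 4.3]
opening: 0.0851
```

Run:
```python
from h import *
delta([.485,.1018,.033],88.1)
```

```text
t 12.6 tcp [0.4619 0.1016 0.032 ] yaw 88.21 F [-5.96  0.39  4.33] op 0.0851
shift [ 0.0009  0.0231 -0.0013] turn [-0.0155 -0.      0.0018]
```

Only 2 mm gained for 9 mm commanded, with the tool tilting and an upward force on it. I'll look before going on.

Run:
```python
from h import *
cv2.imwrite("pics/w8.png",optics.get_image("wrist")[:,:,::-1])
a=optics.get_image("side")[:,:,::-1][150:260,270:420];cv2.imwrite("pics/d8.png",cv2.resize(a,None,fx=5,fy=5,interpolation=cv2.INTER_CUBIC))
s=ctrl.read_state();print(s["joint_pos"].round(3),s["effort"].round(2),s["wrist_force"].round(2),s["wrist_torque"].round(2))
```

```text
[ 0.059  0.441 -0.622  0.522  0.001  0.091] [ -0.52 -41.46  20.25  -1.7   -0.08  -0.  ] [-3.9   0.19  2.84] [-0.    0.89 -0.04]
```

View pics/w8.png

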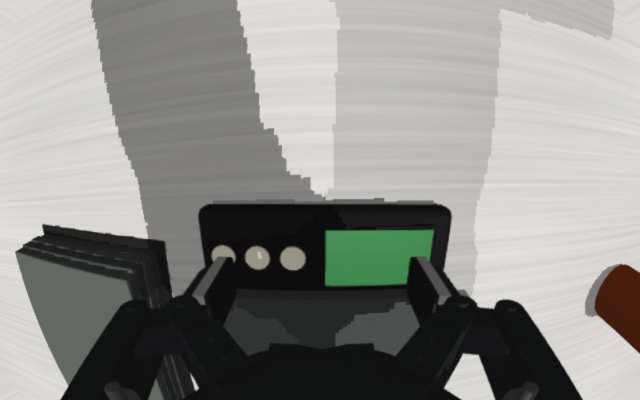

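View pics/d8.png

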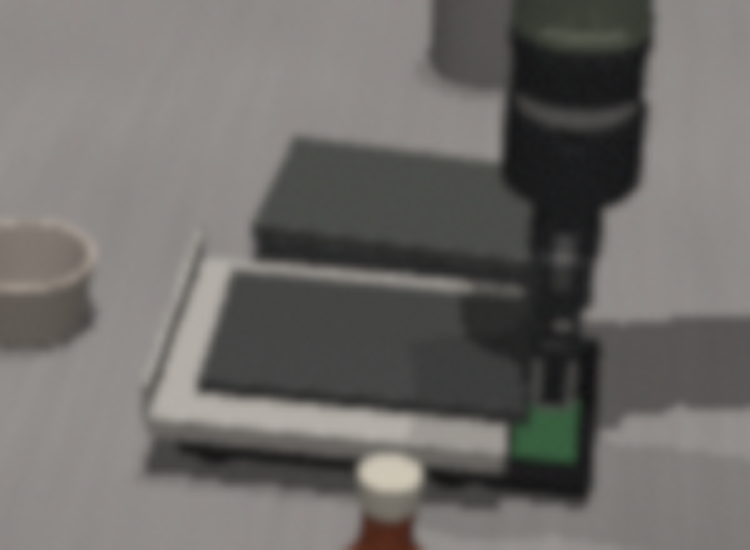

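Contact is right: fingers on the front short side, nothing snagged. The arm is just soft this way, and tilting makes the fingers drag down. I'll push harder per row while correcting tilt and height.

Request:
move_arm(
  targets=[
    [[0, 0.003, -0.0015], [-0.012, 0, 0], 0.085],
    [[0, 0.004, -0.001], [-0.006, 0, 0], 0.085],
    [[0, 0.004, -0.0005], [-0.004, 0, 0], 0.085],
  ],
)

```text
time: 13.0
tcp_pos: [0.4721, 0.1014, 0.0342]
tool_rot: [0.002, 0.718, 0.696, 0.002]
wrist_force: [-2.8, 0.2, -2.5]
opening: 0.0849
```

Run:
```python
from h import *
delta([.485,.1018,.033],88.1)
```

```text
t 13.0 tcp [0.4721 0.1014 0.0342] yaw 88.23 F [-2.83  0.25 -2.48] op 0.0849
shift [0.0008 0.0129 0.0013] turn [0.0054 0.     0.0023]
```

Request:
move_arm(
  targets=[
    [[0, 0.003, 0.0003], [0, 0, 0.002], 0.085],
    [[0, 0.003, 0], [-0.002, 0, 0], 0.085],
    [[0, 0.002, 0], [-0.002, 0, 0], 0.085],
  ],
)

```text
time: 13.3
tcp_pos: [0.4808, 0.1012, 0.0341]
tool_rot: [0.003, 0.719, 0.695, 0.003]
wrist_force: [-2.4, 0.6, -0.6]
opening: 0.085
```

Run:
```python
from h import *
delta([.485,.1018,.033],88.1)
```

```text
t 13.3 tcp [0.4808 0.1012 0.0341] yaw 88.12 F [-2.41  0.64 -0.59] op 0.085
shift [0.0007 0.0041 0.0012] turn [ 0.0097 -0.0002  0.0004]
```

Request:
move_arm(
  targets=[
    [[0, 0.002, 0.0005], [0.005, 0, 0], 0.085],
    [[0, 0.002, 0], [0, 0, 0], 0.085],
  ],
)

```text
time: 13.5
tcp_pos: [0.4841, 0.1011, 0.0337]
tool_rot: [0.001, 0.719, 0.695, 0.001]
wrist_force: [-8.2, -0.9, 4.2]
opening: 0.0853
```

Request:
move_arm(
  targets=[
    [[0, 0.002, 0], [0, 0, 0], 0.085],
  ],
)

```text
time: 13.6
tcp_pos: [0.484, 0.1011, 0.0335]
tool_rot: [-0.001, 0.719, 0.695, -0.0]
wrist_force: [-11.1, 0.2, 7.8]
opening: 0.085
```

Run:
```python
from h import *
delta([.485,.1018,.033],88.1)
```

```text
t 13.6 tcp [0.484  0.1011 0.0335] yaw 88.13 F [-11.07   0.24   7.78] op 0.085
shift [0.0007 0.0009 0.0005] turn [-0.0018 -0.0004  0.0005]
```

It has stopped against the upstand: about 11 N, at the expected position within 1 mm. Now a steady light press for a few rows, relieving the downward drag.

Request:
move_arm(
  targets=[
    [[0, 0.0018, -0.0006], [-0.002, 0, 0], 0.085],
    [[0, 0.0018, -0.0003], [-0.002, 0, 0], 0.085],
  ],
)

```text
time: 13.8
tcp_pos: [0.4839, 0.1011, 0.0336]
tool_rot: [-0.002, 0.719, 0.696, -0.002]
wrist_force: [-6.3, 0.0, 4.4]
opening: 0.0849
```

Request:
move_arm(
  targets=[
    [[0, 0.0018, -0.0003], [-0.001, 0, 0], 0.085],
    [[0, 0.0018, -0.0003], [-0.001, 0, 0], 0.085],
  ],
)

```text
time: 14.0
tcp_pos: [0.4838, 0.1011, 0.0336]
tool_rot: [-0.004, 0.718, 0.696, -0.003]
wrist_force: [-7.9, 0.1, 5.2]
opening: 0.085
```

Run:
```python
from h import *
delta([.485,.1018,.033],88.1)
```

```text
t 14.0 tcp [0.4838 0.1011 0.0336] yaw 88.14 F [-7.92  0.15  5.22] op 0.085
shift [0.0007 0.0012 0.0006] turn [-0.0104 -0.0004  0.0007]
```

Request:
move_arm(
  targets=[
    [[0, 0.003, -0.0003], [-0.006, 0, 0], 0.085],
  ],
)

```text
time: 14.1
tcp_pos: [0.4839, 0.1011, 0.0335]
tool_rot: [-0.004, 0.718, 0.696, -0.003]
wrist_force: [-12.3, 0.9, 7.9]
opening: 0.085
```

Request:
move_arm(
  targets=[
    [[0, 0.003, -0.0003], [-0.005, 0, 0], 0.085],
  ],
)

```text
time: 14.2
tcp_pos: [0.4839, 0.1011, 0.0334]
tool_rot: [-0.004, 0.718, 0.696, -0.003]
wrist_force: [-11.5, 1.2, 8.4]
opening: 0.085
```

Request:
move_arm(
  targets=[
    [[0, 0.003, -0.0003], [-0.004, 0, 0], 0.085],
  ],
)

```text
time: 14.3
tcp_pos: [0.4838, 0.1011, 0.0334]
tool_rot: [-0.004, 0.718, 0.696, -0.004]
wrist_force: [-9.9, 0.1, 6.9]
opening: 0.0851
```

Run:
```python
from h import *
delta([.485,.1018,.033],88.1)
```

```text
t 14.3 tcp [0.4838 0.1011 0.0334] yaw 88.16 F [-9.94  0.06  6.92] op 0.0851
shift [0.0007 0.0012 0.0004] turn [-0.012  -0.0004  0.0011]
```

Request:
move_arm(
  targets=[
    [[0, 0.002, -0.0015], [-0.01, 0, 0], 0.085],
  ],
)

```text
time: 14.4
tcp_pos: [0.4838, 0.1012, 0.0342]
tool_rot: [-0.002, 0.718, 0.696, -0.002]
wrist_force: [-4.5, 0.1, -2.4]
opening: 0.0851
```

Request:
move_arm(
  targets=[
    [[0, 0.003, -0.0006], [-0.006, 0, 0], 0.085],
  ],
)

```text
time: 14.5
tcp_pos: [0.484, 0.1012, 0.0339]
tool_rot: [-0.002, 0.718, 0.696, -0.001]
wrist_force: [-8.7, 1.2, -2.9]
opening: 0.0852
```

Request:
move_arm(
  targets=[
    [[0, 0.003, -0.0006], [-0.004, 0, 0], 0.085],
  ],
)

```text
time: 14.6
tcp_pos: [0.484, 0.1013, 0.0336]
tool_rot: [-0.003, 0.718, 0.696, -0.002]
wrist_force: [-10.3, 0.5, 4.7]
opening: 0.0849
```

Run:
```python
from h import *
delta([.485,.1018,.033],88.1)
a=optics.get_image("side")[:,:,::-1][150:260,270:420];cv2.imwrite("pics/d9.png",cv2.resize(a,None,fx=5,fy=5,interpolation=cv2.INTER_CUBIC))
```

```text
t 14.6 tcp [0.484  0.1013 0.0336] yaw 88.15 F [-10.29   0.49   4.67] op 0.0849
shift [0.0005 0.001  0.0006] turn [-0.0067 -0.001   0.0008]
```

View pics/d9.png

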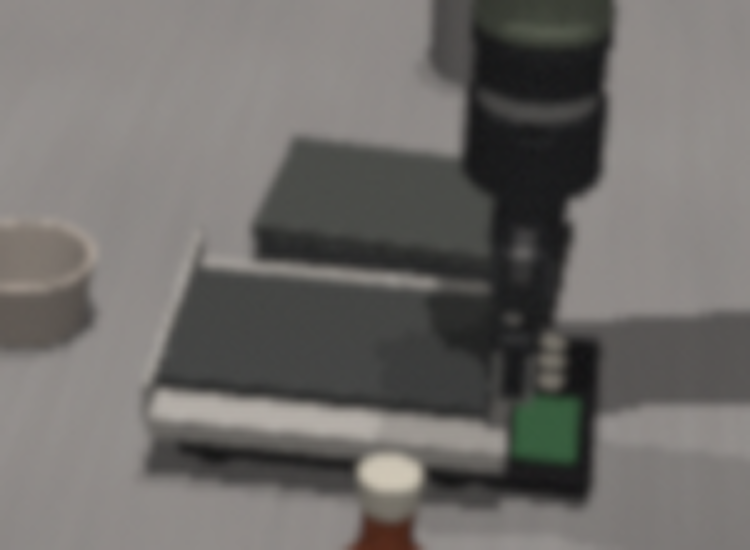

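With the fingers pulling slightly up, 8.7 N still didn't move it, so it bears on the upstand. The picture shows no gap. Backing off, then a check from above.

Request:
move_arm(
  targets=[
    [[0, -0.006, 0], [0, 0, 0], 0.085],
    [[0, -0.014, 0], [0, 0, 0], 0.085],
    [[0, -0.01, -0.02], [0, 0, 0], 0.085],
    [[0, 0, -0.045], [0, 0, 0], 0.085],
    [[0, 0, -0.045], [0, 0, 0.1], 0.085],
  ],
)

```text
time: 15.15
tcp_pos: [0.4555, 0.1016, 0.1429]
tool_rot: [-0.002, 0.753, 0.657, -0.002]
wrist_force: [2.7, -0.5, 0.0]
opening: 0.085
```

Request:
move_arm(
  targets=[
    [[-0.02, 0, 0], [0, 0, 0.145], 0.085],
    [[-0.02, 0, 0], [0, 0, 0.145], 0.085],
    [[-0.02, 0.02, 0], [0, 0, 0.145], 0.085],
    [[-0.01, 0.02, 0], [0, 0, 0.145], 0.085],
    [[0, 0.02, 0], [0, 0, 0.145], 0.085],
  ],
)

```text
time: 15.65
tcp_pos: [0.4962, 0.0007, 0.1555]
tool_rot: [0.006, 0.942, 0.336, 0.013]
wrist_force: [0.8, 0.1, 0.1]
opening: 0.0846
```

Request:
move_arm(
  targets=[
    [[0, 0.02, 0], [0, 0, 0.145], 0.085],
    [[0.01, 0.02, 0], [0, 0, 0.145], 0.085],
    [[0.02, 0.015, 0], [0, 0, 0.145], 0.085],
    [[0.02, 0.01, 0], [0, 0, 0.145], 0.085],
    [[0.02, 0.01, 0], [0, 0, 0.145], 0.085],
  ],
)

```text
time: 16.15
tcp_pos: [0.6057, -0.0528, 0.1637]
tool_rot: [0.003, 0.999, -0.031, 0.024]
wrist_force: [-0.8, -0.0, -0.1]
opening: 0.0847
```

Run:
```python
from h import *
delta([.56,.01,.145],-2)
```

```text
t 16.15 tcp [ 0.6057 -0.0528  0.1637] yaw -3.58 F [-0.83 -0.05 -0.09] op 0.0847
shift [-0.0503 -0.0599  0.0161] turn [ 0.0049 -0.0471 -0.0276]
```

Request:
move_arm(
  targets=[
    [[-0.02, -0.03, 0], [0.005, -0.047, -0.027], 0.085],
    [[-0.015, -0.03, 0], [0, 0, 0], 0.085],
    [[0, 0, 0], [0, 0, 0], 0.085],
    [[0, 0, 0], [0, 0, 0], 0.085],
  ],
)

```text
time: 16.55
tcp_pos: [0.5835, 0.0067, 0.1648]
tool_rot: [0.002, 1.0, -0.021, 0.008]
wrist_force: [0.7, -0.3, -0.3]
opening: 0.0847
```

Run:
```python
from h import *
delta([.56,.01,.145],-2)
c=optics.calibration("wrist");np.savez("pics/w10.npz",**c)
a=optics.get_image("wrist")[:,:,::-1];cv2.imwrite("pics/w10.png",a)
a=cv2.convertScaleAbs(a[:400,195:495],alpha=.9)
cv2.imwrite("pics/w10z.png",cv2.resize(a[:215],None,fx=2.6,fy=2.6,interpolation=cv2.INTER_CUBIC))
```

```text
t 16.55 tcp [0.5835 0.0067 0.1648] yaw -2.36 F [ 0.7  -0.3  -0.29] op 0.0847
shift [-0.0239 -0.0024  0.0194] turn [ 0.003  -0.0155 -0.0063]
```

View pics/w10.png

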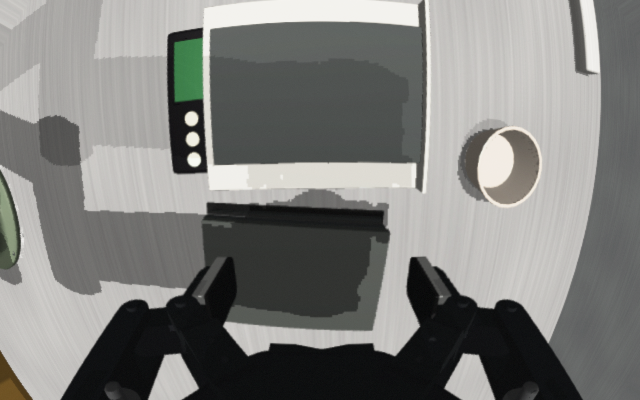

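View pics/w10z.png

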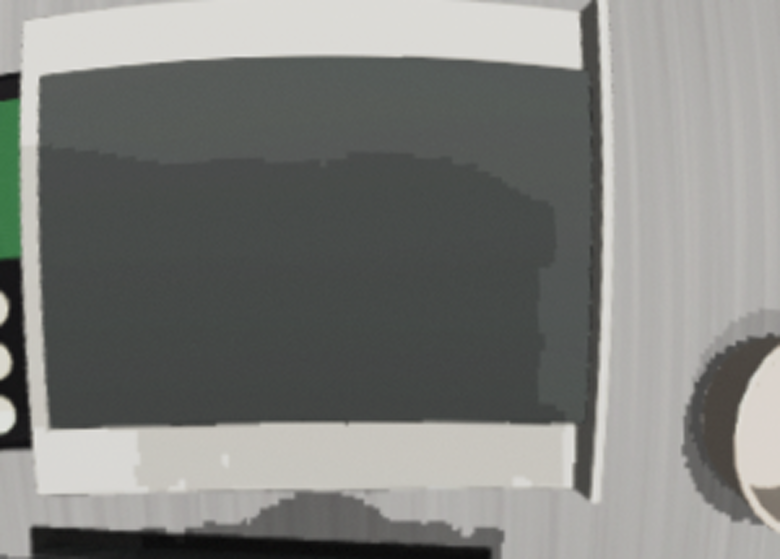

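Run:
```python
from h import *
np.set_printoptions(precision=4,suppress=True)
c=dict(np.load("pics/w10.npz"))
f=lambda u,v,z:p2w("wrist",((u+.5)/2.6-.5+195,(v+.5)/2.6-.5),z,c)[:2]
d=lambda a,b:(np.degrees(np.arctan2(*(b-a)[[1,0]])).round(2),np.linalg.norm(b-a).round(4))
S=np.array([f(u,v,.051) for u,v in[(39,76),(590,70),(584,423),(50,429)]])
print("slate",S.mean(0),[d(S[i],S[(i+1)%4]) for i in range(4)])
fr,rr,fl,rl=f(38,494,.041),f(574,487,.041),f(23,22,.041),f(579,7,.041)
print("pan",d(fr,rr),d(fr,fl))
a=np.radians(d(fr,rr)[0]);e=np.array([np.cos(a),np.sin(a)]);n=np.array([-e[1],e[0]])
O=(fr+fl)/2+.098*e;q=S.mean(0)-O;print("slate in scale from front edge",q@e,q@n)
# slate 2 position vs original: visible stack corner list
for l,p in zip("abcd",S):print(l,(p-O)@e,(p-O)@n)
# predicted home
```

```text
slate [0.5851 0.0988] [(np.float64(-1.83), np.float64(0.1792)), (np.float64(-92.25), np.float64(0.1194)), (np.float64(178.05), np.float64(0.1783)), (np.float64(88.16), np.float64(0.1191))]
pan (np.float64(-1.9), np.float64(0.1899)) (np.float64(88.06), np.float64(0.1683))
slate in scale from front edge 0.001524301445369915 0.00018697838045533992
a -0.08792882771174582 0.05970119924000939
b 0.09127977626574516 0.059915176406485374
c 0.09054161814078887 -0.059512615789591196
d -0.08779536091330875 -0.059355846335082264
```

Run:
```python
from h import *
print(ctrl.close_job())
```

```text
the job is handed in; nothing more can be done
None
```

The top slate is on the scale's pan, against the rear upstand, and the job is handed in at about 16.6 s of the 61 s allowed. I pushed its long side with the open fingertips to slide it across, turning it about 5° square to the scale. Then I pushed its front short side to send it back against the upstand.

- **Final position:** measured from above with the arm clear, the slate is at scale x ≈ +1.5 mm, where home is +2 mm. It is 0.2 mm off centre side to side and square within about 0.2°.
- **Pushing forces:** readings were about 3–5 N while sliding it across and up to 12 N (14.6 N with the vertical part) against the upstand.
- **Bearing on the upstand:** I could not measure this force directly. The fingers held about 10–12 N for 0.3 s, against about 2.5 N of sliding force just before contact. I put the bearing force at roughly 5 N, against the 2 N needed.
- **Sticking at the start of the rear push:** for a few rows the slate barely moved because the tool tilted and the fingers dragged down on it. I corrected the tilt and height and it then slid normally.
- **Stack and bystanders:** the four lower slates, canister, ramekin and bottle looked unmoved in the pictures. I did not measure the lower slates to the millimetre afterwards.

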